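Let the small limes down into the tray

TASK

Of the two lime feeders on the sorting table, find the one that holds the small limes and press its lever paddle down so that its gate lifts; keep it down until all three small limes have rolled out and lie in the steel tray, then let the lever come all the way back up so that the gate is shut again. Leave the large limes behind their shut gate. Do not touch the limes or the gates, and do not shift the tray, the mugs, the bottles or the sieve.

Things in the scene. Friction and masses are not known exactly. Their poses are not given: they have to be found in the camera images.
- chute_small: Steel sheet feeder holding the three small limes (36 mm); its equal twin is 150 mm beside it, left or right. Origin on the table below its gate, z up, x away from the spout, y across. Trough 71 mm wide, open on top, x = -100 mm (spout lip, 62 mm high, towards the robot) to +200, sloping 0.25 rad: limes roll out when the gate is up. Lever pivot at (-90, 0, 178) mm; cheeks reach z = 193, gate guides 200.
- lever_small (a joint): Rocking lever of the small limes' feeder, angle in rad: 0 = at rest, paddle up, gate shut; grows as the paddle goes down; 0.64 = at its stop, gate lifted 57 mm. The 36 mm limes pass freely from about 0.45 on; the three need about 2 s to roll out. A spring brings it back to 0 when let go. Pressing the paddle, 100 mm from the pivot, takes about 3 N to start and 6 N at the stop.
- paddle_small (a point): Centre of the top of the grey plastic paddle (46 mm along the lever, 36 wide, 9 thick) at the robot-side end of the small limes' lever, over the tray. At rest 218 mm above the table, 182 mm from the gate, sloping up towards the robot by 0.32 rad; fully down at 155 mm, 188 mm from the gate, sloping the other way. Its y axis runs across the feeder.
- gate_small: Flat steel gate plate, 64 mm wide and 50 mm high with a stem on top, that slides straight up in its guides in the feeder with the small limes; moved by the lever's far end. Its origin is on the table below it when shut and rises with it.
- small_1: Small green lime, a ball 36 mm across, number 1 in the row behind the gate of its feeder (1 nearest the gate). Origin at its centre; it rolls, so its axes mean nothing.
- small_2: Small green lime, a ball 36 mm across, number 2 in the row behind the gate of its feeder (1 nearest the gate). Origin at its centre; it rolls, so its axes mean nothing.
- small_3: Small green lime, a ball 36 mm across, number 3 in the row behind the gate of its feeder (1 nearest the gate). Origin at its centre; it rolls, so its axes mean nothing.
- chute_large: Steel sheet feeder holding the two large limes (50 mm); its equal twin is 150 mm beside it, left or right. Origin on the table below its gate, z up, x away from the spout, y across. Trough 71 mm wide, open on top, x = -100 mm (spout lip, 62 mm high, towards the robot) to +200, sloping 0.25 rad: limes roll out when the gate is up. Lever pivot at (-90, 0, 178) mm; cheeks reach z = 193, gate guides 200.
- lever_large (a joint): Rocking lever of the large limes' feeder, angle in rad: 0 = at rest, paddle up, gate shut; grows as the paddle goes down; 0.64 = at its stop, gate lifted 57 mm. A spring brings it back to 0 when let go. Pressing the paddle, 100 mm from the pivot, takes about 3 N to start and 6 N at the stop.
- paddle_large (a point): Centre of the top of the grey plastic paddle (46 mm along the lever, 36 wide, 9 thick) at the robot-side end of the large limes' lever, over the tray. At rest 218 mm above the table, 182 mm from the gate, sloping up towards the robot by 0.32 rad; fully down at 155 mm, 188 mm from the gate, sloping the other way. Its y axis runs across the feeder.
- gate_large: Flat steel gate plate, 64 mm wide and 50 mm high with a stem on top, that slides straight up in its guides in the feeder with the large limes; moved by the lever's far end. Its origin is on the table below it when shut and rises with it.
- large_1: Large green lime, a ball 50 mm across, number 1 in the row behind the gate of its feeder (1 nearest the gate). Origin at its centre; it rolls, so its axes mean nothing.
- large_2: Large green lime, a ball 50 mm across, number 2 in the row behind the gate of its feeder (1 nearest the gate). Origin at its centre; it rolls, so its axes mean nothing.
- tray: Loose shallow stainless steel tray, 176 x 325 mm, 40 mm high, walls and floor 3 mm, its long side across under both spouts. Origin at the centre of its underside, x along the short side, y along the long side.
- mug_a: White ceramic mug standing on the right of the feeders, 80 mm across, 92 mm high, handle at its +y; origin at the centre of its underside. To be left alone.
- mug_b: White ceramic mug standing on the left of the feeders, 80 mm across, 92 mm high, handle at its +y; origin at the centre of its underside. To be left alone.
- bottle_1: One of three clear plastic bottles, 62 mm across and 185 mm high, on a 22 mm high grey turntable left of the tray; origin at the centre of its underside. To be left alone.
- bottle_2: One of three clear plastic bottles, 62 mm across and 185 mm high, on a 22 mm high grey turntable left of the tray; origin at the centre of its underside. To be left alone.
- bottle_3: One of three clear plastic bottles, 62 mm across and 185 mm high, on a 22 mm high grey turntable left of the tray; origin at the centre of its underside. To be left alone.
- sieve: Round green plastic sieve, 200 mm across (255 mm over its two grips), 55 mm high, lying right of the tray; origin at the centre of its underside. To be left alone.

How it is judged:
By the outcome, as a careful person would: the job done as asked, in the order asked, and still so for the second after the job is handed in, with the robot touching nothing.
It also fails if it takes over 32 s, if anything falls off the work surface, if the arm or the gripper's body presses on something with over 40 N, if the wrist force passes 120 N, or if a joint passes its speed limit or range.

ROBOT

A 7-joint arm with a two-finger parallel gripper is mounted at the origin on the work surface. World frame = base frame: x ahead of the robot, y to its left, z up, the work surface at z = 0. Lengths are in m, angles in degrees, forces in N, time in s.
With the tool pointing down it reaches from about 0.425 to 0.875 m from the base axis. Payload 4.7 kg.
Tool frame: the origin (TCP) lies on the centre line of the jaws, within the pads' length; the fingertips stand env.nose_length ahead of it and the grasp point (between the pads) lies 8 mm behind it (env.nose_length is the distance from the TCP to the fingertips, in m); y points along the fingers, z is the direction in which the jaws open and shut, and the axes are right-handed (so a half turn about y gives the same grasp; the last joint's range is limited). The gripper opens to 87 mm and grips with 3 to 60 N. Pads are 19 mm wide; open, the fingers measure 117 mm over their backs; the gripper's body (75 mm by 190 mm) begins 51 mm behind the grasp point.
Start: joints at [65.839, 18.392, -4.016, 83.108, 1.295, 78.541, -3.26], TCP at [0.274, -0.589, 0.234] pointing down, gripper open.
Joint ranges: [-163.93, 163.93], [-17.29, 119.83], [-79.2, 71.16], [3.27, 140.29], [-89.18, 269.18], [5.43, 117.66], [-154.24, 154.24]. Speed limits (degrees/s): [147.25, 147.25, 180, 180, 180, 180, 180].

INTERFACE

Orientations are given as [roll, pitch, yaw] about the fixed x, y, z axes, in that order (R = Rz(yaw) Ry(pitch) Rx(roll)).
In Python, from cell import env, read_camera, camera_info, job, models gives the robot as it stands.
- The arm moves only by the tool move_arm, never from a script. Its argument "moves" is a list of rows, each a list of 6 numbers: the shift along the tool's x, y, z in mm, then the turn, a rotation vector about the tool's x, y, z in degrees. In form: [[x, y, z, ax, ay, az], ...]. A call has 1 to 20 rows; each row is the pose to reach, as a shift and turn from the pose commanded when the call began, along the tool's axes at that moment; what a row does not reach only later rows make up. A row lasts 1/12 s, in which the tool goes at most 41.7 mm and 7.16 degrees, less where a joint would pass 70% of its speed; a pose out of reach is approached as far as the arm can. A call with a gripper value outside its range is refused whole. "claw" is the finger opening in mm, from 0 to 87, set as the call begins (left out, the last holds). The fingers move at their own pace and stop on an object; "newtons" is the grip in N (left out, the last holds). Time passes only in rows, so rows that repeat a pose let the fingers close. It gives the time, the measured TCP pose, the force and the opening at its end, in the units of the state.
- env.get_obs(): the state, without advancing time (a new reading comes with each control period).
- read_camera(name): name is "scene" or "top"; returns (picture, depth): 420x560x3 uint8, red, green, blue; 420x560 float32, m along the optical axis (not along the pixel's ray), 0 where there is no reading.
- camera_info(name): a dict with "fx", "fy", "cx", "cy" (pixels), "distortion" ([k1, k2, p1, p2, k3] as OpenCV has them; the pictures are not rectified), "R" (3x3) and "t" (3): a world point X has camera coordinates R X + t. Camera axes: x right, y down, z forward; pixel columns grow to the right and rows downward; lengths in m; the calibration is good to about 2 mm. A picture is of the moment at which its call begins. camera_info takes no time and is no camera call.
- job.sign_off(): hands the job in, once; it reports no verdict.
Trained networks look in the newest picture that a camera, given by its name, has taken for a name from the list of things; names that differ only in an ending like _2 or _b are one class to them, and where a whole thing is asked for, a point or a joint stands for the part that bears it (a point fixed in the world has none). Each returns a list of dicts, best first, with "score" (0 to 1); they miss things now and then, are a little off and sometimes report something else, mostly with a low value. They report only what shows in the picture. A call takes as long as a camera call.
- models.spot_in(target, camera): "point" ([x, y, z] in m, in world coordinates, good to about 4 mm: the middle of the surface that is visible of it).
- models.cut_out(target, camera): "mask" (420x560 bool, what is visible of it).
The state is a dict: "time_s": time; "qpos": joint angles; "joint_velocities": joint speeds; "effort": joint torques, N m; "tool_pos": TCP position; "tool_rot": TCP orientation; "force": force on the tool from outside, world axes, zero at the start; "wrist_torque": the same for the moment, N m; "grip_width": finger opening in m.
Only numpy, scipy, OpenCV 4.12 (cv2) and the standard library are available. Lean on these libraries where they do the work, as an engineer would, in place of code of your own. Each camera call takes 0.05 s, during which the arm holds its last target.

## Working session

There is one attempt and no reset: what is moved stays moved. The work goes in short steps, Python scripts to look and compute and a tool call to move; the robot and the scene stay as the last step left them, time stands still between calls to the robot, and variables do not carry over. Pictures are saved under pics/ and viewed, and the job is handed in when it is done.

Besides the shell and the picture viewer there is one more tool, called after "Emit:" as a command line: name --pt "numbers of a row" for each row, then --argument value for the rest. move_arm: Moves the arm, as the interface text tells. Its arguments: {"type":"object","properties":{"moves":{"type":"array","items":{"type":"array","items":{"type":"number"}}},"claw":{"type":"number"},"newtons":{"type":"number"}},"required":["moves"]}

```bash
mkdir -p pics; cat > h.py <<'E'
from cell import env, read_camera, camera_info, job, models
import numpy as np, cv2
def save(cam,name):
    p,d=read_camera(cam); cv2.imwrite('pics/'+name,p[:,:,::-1]); return p,d
E
python3 - <<'E'
from h import *
np.set_printoptions(precision=4,suppress=True)
save('scene','s0.png'); 
for n in ['paddle_small','paddle_large','small_1','large_1','chute_small','chute_large']:
    for r in models.spot_in(n,'scene'): print(n,r['score'],np.array(r['point']))
save('top','t0.png')
for n in ['paddle_small','paddle_large','small_1','large_1','chute_small','tray','gate_small','gate_large']:
    for r in models.spot_in(n,'top'): print('top',n,r['score'],np.array(r['point']))
o=env.get_obs(); print({k:np.array(v) for k,v in o.items()}, env.nose_length)
for c in('scene','top'): i=camera_info(c); print(-np.array(i['R']).T@i['t'])
E
```

```text
paddle_small 0.84 [0.5377 0.0322 0.1882]
paddle_small 0.19 [0.6579 0.3331 0.0625]
paddle_large 0.8 [0.5165 0.1826 0.1854]
paddle_large 0.19 [0.4292 0.5573 0.1508]
large_1 0.59 [0.7022 0.2191 0.1485]
large_1 0.54 [0.6487 0.216  0.141 ]
large_1 0.47 [0.5397 0.0342 0.1883]
chute_small 0.65 [0.6726 0.0604 0.1464]
chute_large 0.56 [0.6391 0.2124 0.1504]
chute_large 0.47 [0.5145 0.1781 0.1901]
top paddle_small 0.94 [0.5405 0.0262 0.1892]
top paddle_small 0.48 [0.6918 0.204  0.1449]
top paddle_large 0.82 [0.5172 0.1799 0.1869]
top small_1 0.6 [0.6944 0.0539 0.135 ]
top small_1 0.55 [0.6643 0.052  0.1252]
top small_1 0.46 [0.7263 0.0619 0.1405]
top large_1 0.78 [0.6936 0.2053 0.1479]
top large_1 0.5 [0.6436 0.1985 0.1357]
top chute_small 0.95 [0.6464 0.053  0.1301]
top chute_small 0.49 [0.4167 0.5318 0.1435]
top tray 0.67 [0.4565 0.0994 0.002 ]
top gate_small 0.3 [0.6471 0.049  0.1314]
top gate_large 0.39 [0.6177 0.1954 0.1239]
{'time_s': array(0.8), 'qpos': array([65.8378, 18.3902, -4.0164, 83.105 ,  1.2954, 78.5429, -3.2603]), 'joint_velocities': array([-0.0961,  0.0215,  0.0231, -0.0844,  0.0551, -0.0955,  0.0533]), 'effort': array([  0.0003, -49.1043,  -0.403 , -31.2751,  -0.0639,   0.0336,
         0.    ]), 'tool_pos': array([ 0.2744, -0.5893,  0.2336]), 'tool_rot': array([ -89.9929,   -0.0031, -155.0291]), 'force': array([ 0.4461, -0.1886,  0.2994]), 'wrist_torque': array([0.0109, 0.0164, 0.0146]), 'grip_width': array(0.0871)} 0.011
[1.6027 1.1982 1.2401]
[0.2994 0.0097 1.6095]
```

View pics/s0.png

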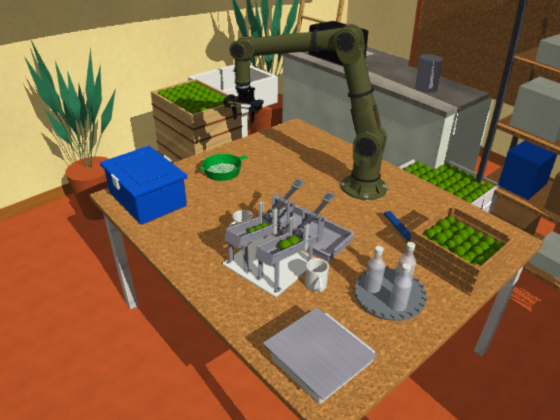

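View pics/t0.png

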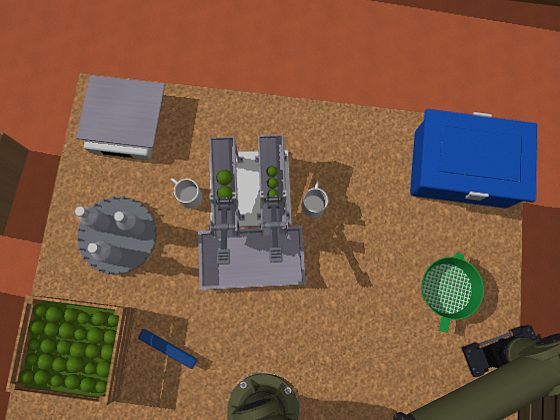

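The top view shows the small limes in the right feeder (around pixel 271,185) and the large ones in the left (225,185). The grey paddles are near (277,255) and (223,255). Next I measure the right paddle precisely.

```bash
cat >> h.py <<'E'
def cloud(cam,d,u0,u1,v0,v1):
    i=camera_info(cam); K=np.array([[i['fx'],0,i['cx']],[0,i['fy'],i['cy']],[0,0,1.]])
    u,v=np.meshgrid(np.arange(u0,u1),np.arange(v0,v1)); z=d[v0:v1,u0:u1].ravel()
    uv=np.stack([u.ravel(),v.ravel()],1).astype(float)
    n=cv2.undistortPoints(uv[:,None],K,np.array(i['distortion']))[:,0]
    P=np.c_[n*z[:,None],z]; P=(P-np.array(i['t']))@np.array(i['R'])
    return P,uv,z>0
E
python3 - <<'E'
from h import *
np.set_printoptions(precision=4,suppress=True)
p,d=read_camera('top')
c=p[130:300,190:315]; cv2.imwrite('pics/t1.png',cv2.resize(c[:,:,::-1],None,fx=4,fy=3.5,interpolation=cv2.INTER_NEAREST)[:600])
P,uv,ok=cloud('top',d,255,300,200,275)
for nm,lo in (('top',0.195),):
    m=ok&(P[:,2]>0.15)
    for q,w in zip(P[m],uv[m]): print(w.astype(int),q) if w[0]%2==0 else 0
E
```

```text
[260 200] [0.6317 0.0829 0.1562]
[262 200] [0.6316 0.0766 0.1602]
[268 200] [0.6341 0.0585 0.1587]
[270 200] [0.6356 0.0526 0.1558]
[278 200] [0.6382 0.0283 0.1574]
[262 201] [0.6307 0.0767 0.1503]
[268 201] [0.6313 0.0582 0.1577]
[278 201] [0.6353 0.0279 0.1561]
[268 202] [0.6268 0.0576 0.1636]
[278 202] [0.6315 0.0275 0.1593]
[268 203] [0.6242 0.0573 0.1615]
[278 203] [0.6287 0.0272 0.1582]
[268 204] [0.6213 0.0569 0.1606]
[278 204] [0.6247 0.0268 0.162 ]
[268 205] [0.6177 0.0565 0.1631]
[270 205] [0.618  0.0504 0.1649]
[272 205] [0.6201 0.0445 0.1588]
[274 205] [0.6206 0.0385 0.1597]
[276 205] [0.6208 0.0324 0.1625]
[278 205] [0.6209 0.0263 0.1652]
[268 206] [0.6141 0.056  0.1652]
[270 206] [0.6153 0.0501 0.1631]
[272 206] [0.6174 0.0442 0.1569]
[274 206] [0.6181 0.0382 0.1572]
[276 206] [0.6175 0.032  0.1631]
[278 206] [0.6181 0.026  0.164 ]
[268 207] [0.6125 0.0559 0.1584]
[270 207] [0.613  0.0498 0.1597]
[272 207] [0.6128 0.0437 0.1639]
[274 207] [0.613  0.0376 0.1665]
[276 207] [0.615  0.0317 0.1606]
[278 207] [0.6163 0.0257 0.1581]
[268 208] [0.6102 0.0556 0.1551]
[270 208] [
[... 8009 characters left out ...]
0.2256]
[276 259] [0.4512 0.0127 0.2229]
[278 259] [0.4519 0.007  0.2231]
[280 259] [0.4522 0.0014 0.2262]
[270 260] [0.4464 0.0293 0.2224]
[272 260] [0.4464 0.0236 0.2286]
[274 260] [0.448  0.018  0.2205]
[276 260] [0.4484 0.0123 0.2232]
[278 260] [0.4488 0.0067 0.2261]
[280 260] [0.4499 0.001  0.2217]
[270 261] [0.4435 0.0289 0.2233]
[272 261] [0.444  0.0233 0.2246]
[274 261] [0.4451 0.0176 0.2205]
[276 261] [0.4458 0.012  0.2205]
[278 261] [0.4464 0.0064 0.2219]
[280 261] [0.4473 0.0007 0.2196]
[270 262] [0.4405 0.0285 0.2246]
[272 262] [0.4421 0.023  0.2155]
[274 262] [0.4424 0.0173 0.2195]
[276 262] [0.4431 0.0117 0.2198]
[278 262] [0.4431 0.006  0.2259]
[280 262] [0.4445 0.0004 0.2198]
```

```bash
python3 - <<'E'
from h import *
np.set_printoptions(precision=4,suppress=True)
p,d=read_camera('scene')
c=p[170:300,215:365]; cv2.imwrite('pics/s1.png',cv2.resize(c[:,:,::-1],None,fx=5,fy=4.5,interpolation=cv2.INTER_NEAREST))
P,uv,ok=cloud('scene',d,270,345,172,235)
m=ok&(P[:,2]>0.195)
for q,w in zip(P[m],uv[m]): print(w.astype(int),q) if w[0]%2==0 else 0
E
```

```text
[298 179] [0.4505 0.0059 0.2248]
[300 179] [0.4397 0.0065 0.2209]
[296 180] [0.4564 0.0006 0.2199]
[298 180] [0.4549 0.0107 0.2241]
[300 180] [0.4519 0.0191 0.2269]
[302 180] [0.4418 0.0204 0.2235]
[296 181] [0.4639 0.0087 0.222 ]
[298 181] [0.4587 0.0149 0.2229]
[300 181] [0.4509 0.0184 0.2215]
[302 181] [0.4472 0.0262 0.2237]
[304 181] [0.4428 0.0331 0.2253]
[294 182] [0.4724 0.0062 0.2194]
[296 182] [0.4662 0.0113 0.2193]
[298 182] [0.4635 0.0201 0.2225]
[300 182] [0.4569 0.0249 0.2222]
[302 182] [0.4533 0.0326 0.2244]
[304 182] [0.4383 0.0289 0.2167]
[294 183] [0.4731 0.0071 0.2154]
[296 183] [0.4702 0.0157 0.2184]
[298 183] [0.4606 0.0174 0.2153]
[300 183] [0.4602 0.0285 0.2205]
[302 183] [0.4516 0.0311 0.2183]
[292 184] [0.4841 0.0073 0.2151]
[294 184] [0.4801 0.0147 0.2171]
[296 184] [0.4696 0.0153 0.2131]
[298 184] [0.4659 0.023  0.2154]
[300 184] [0.4549 0.0233 0.2112]
[302 184] [0.4528 0.0326 0.2148]
[292 185] [0.4877 0.0112 0.2137]
[294 185] [0.4874 0.0226 0.2192]
[296 185] [0.4742 0.0204 0.2127]
[298 185] [0.4758 0.0335 0.2198]
[300 185] [0.4689 0.0379 0.2191]
[292 186] [
[... 3284 characters left out ...]
0.2033]
[276 210] [0.6346 0.0843 0.1971]
[274 211] [0.648  0.0883 0.2008]
[312 213] [0.542  0.1838 0.1955]
[292 217] [0.622  0.1601 0.201 ]
[294 217] [0.6165 0.165  0.2011]
[290 218] [0.6302 0.1583 0.1993]
[292 218] [0.6208 0.1591 0.1953]
[294 218] [0.6191 0.1679 0.1995]
[290 219] [0.6357 0.1643 0.2007]
[292 219] [0.6316 0.1707 0.2023]
[292 220] [0.6331 0.1724 0.1994]
[306 224] [0.612  0.2245 0.201 ]
[308 224] [0.6077 0.2304 0.2024]
[306 225] [0.6124 0.2252 0.1972]
[308 225] [0.605  0.228  0.1951]
[304 226] [0.6263 0.229  0.2016]
[306 226] [0.6206 0.2336 0.2015]
[308 226] [0.6107 0.2339 0.1968]
[304 227] [0.6247 0.2278 0.1956]
[306 227] [0.6201 0.2333 0.1965]
[306 228] [0.6257 0.2391 0.1982]
```

Emit:
move_arm --pt "-10 -25 -5 0 0 0" --pt "-30 -55 -20 0 2 0" --pt "-60 -66 -38 0 4 0" --pt "-95 -66 -58 0 6 0" --pt "-130 -66 -80 0 8 0" --pt "-165 -66 -101 0 10 0" --pt "-200 -66 -122 0 12 0" --pt "-235 -66 -143 0 14 0" --pt "-270 -66 -165 0 16 0" --pt "-305 -66 -190 0 16 0" --pt "-335 -66 -215 0 16 0" --pt "-352 -66 -250 0 16 0" --pt "-365 -66 -288 0 16 0" --pt "-378 -66 -326 0 16 0" --pt "-390 -66 -364 0 16 0" --pt "-402 -66 -402 0 16 0" --pt "-414 -66 -436 0 16 0" --pt "-422 -66 -458 0 16 0" --pt "-426 -66 -470 0 16 0" --pt "-426 -66 -470 0 16 0" --claw 0 --newtons 20

```text
time_s: 2.57
tool_pos: [0.4619, 0.0196, 0.3]
tool_rot: [-90.0, 0.1, -170.7]
force: [0.1, 0.4, 0.3]
grip_width: 0.0004
```

Emit:
move_arm --pt "0 15 0 0 0 0" --pt "0 35 0 0 0 0" --pt "1 50 0 0 0 0" --pt "1 60 0 0 0 0" --pt "2 68 0 0 0 0" --pt "3 75 0 0 0 0" --pt "4 82 0 0 0 0" --pt "5 89 0 0 0 0" --pt "5 96 0 0 0 0" --pt "5 103 0 0 0 0" --pt "5 109 0 0 0 0" --pt "5 115 0 0 0 0" --pt "5 120 0 0 0 0" --pt "5 124 0 0 0 0" --pt "5 127 0 0 0 0" --pt "5 127 0 0 0 0"

```text
time_s: 3.9
tool_pos: [0.458, 0.0155, 0.1726]
tool_rot: [-90.0, 0.1, -171.0]
force: [-0.4, -1.8, 6.3]
grip_width: 0.0006
```

Emit:
move_arm --pt "0 1 0 0 0 0" --pt "0 1 0 0 0 0" --pt "0 1 0 0 0 0" --pt "0 1 0 0 0 0" --pt "0 1 0 0 0 0" --pt "0 1 0 0 0 0" --pt "0 1 0 0 0 0" --pt "0 1 0 0 0 0" --pt "0 1 0 0 0 0" --pt "0 1 0 0 0 0" --pt "0 1 0 0 0 0" --pt "0 1 0 0 0 0" --pt "0 1 0 0 0 0" --pt "0 1 0 0 0 0" --pt "0 1 0 0 0 0" --pt "0 1 0 0 0 0" --pt "0 1 0 0 0 0" --pt "0 1 0 0 0 0" --pt "0 1 0 0 0 0" --pt "0 1 0 0 0 0"

```text
time_s: 5.57
tool_pos: [0.4581, 0.0155, 0.1722]
tool_rot: [-89.9, 0.1, -171.0]
force: [-0.9, -0.9, 5.7]
grip_width: 0.0002
```

```bash
python3 - <<'E'
from h import *
p,d=save('scene','s2.png'); cv2.imwrite('pics/s2.png',cv2.resize(p[150:310,200:400][:,:,::-1],None,fx=4,fy=3.7))
for r in models.spot_in('small_1','scene'): print(r['score'],np.round(r['point'],3))
p,d=read_camera('top'); cv2.imwrite('pics/t2.png',cv2.resize(p[130:300,180:320][:,:,::-1],None,fx=4,fy=3.5))
for r in models.spot_in('small_1','top'): print(r['score'],np.round(r['point'],3))
E
```

```text
0.58 [0.463 0.023 0.028]
0.68 [0.515 0.588 0.14 ]
```

View pics/s2.png

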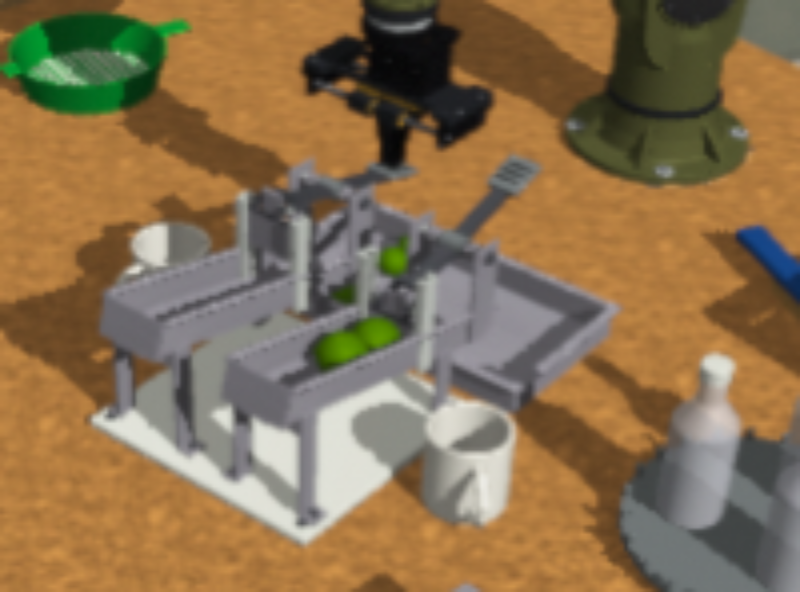

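View pics/t2.png

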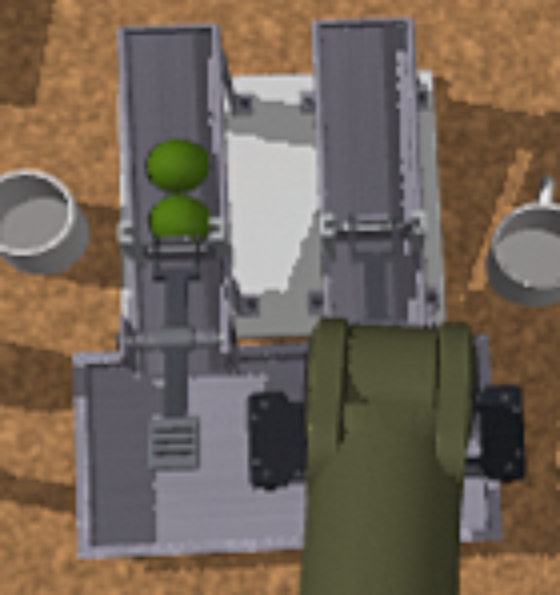

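The scene view shows one lime in the tray (crop 395,258) and part of another (345,292). The top view shows the small trough empty behind the gate and both large limes still held. I'll hold a little longer before releasing.

Emit:
move_arm --pt "0 0 0 0 0 0" --pt "0 0 0 0 0 0" --pt "0 0 0 0 0 0" --pt "0 0 0 0 0 0" --pt "0 0 0 0 0 0" --pt "0 0 0 0 0 0" --pt "0 0 0 0 0 0" --pt "0 0 0 0 0 0" --pt "0 0 0 0 0 0" --pt "0 0 0 0 0 0" --pt "0 0 0 0 0 0" --pt "0 0 0 0 0 0"

```text
time_s: 6.77
tool_pos: [0.4581, 0.0156, 0.1721]
tool_rot: [-89.9, 0.1, -171.0]
force: [-1.9, -1.3, 5.1]
grip_width: 0.0002
```

```bash
python3 - <<'E'
from h import *
p,d=read_camera('scene'); cv2.imwrite('pics/s3.png',cv2.resize(p[190:260,250:350][:,:,::-1],None,fx=8,fy=8))
P,uv,ok=cloud('scene',d,250,350,190,270)
rgb=p[190:270,250:350].reshape(-1,3).astype(int)
g=ok&(rgb[:,1]>rgb[:,0]*1.3)&(rgb[:,1]>rgb[:,2]*2)
m=np.zeros((80,100),np.uint8); m.ravel()[g]=1
n,l,s,c=cv2.connectedComponentsWithStats(m)
for k in range(1,n):
    if s[k,4]>3: print(s[k,4],c[k]+[250,190],np.round(np.median(P[l.ravel()==k],0),3))
E
```

```text
49 [298.2244898  219.36734694] [0.456 0.022 0.032]
15 [285.66666667 229.2       ] [0.539 0.038 0.029]
165 [288.44242424 241.88484848] [0.688 0.211 0.144]
```

View pics/s3.png

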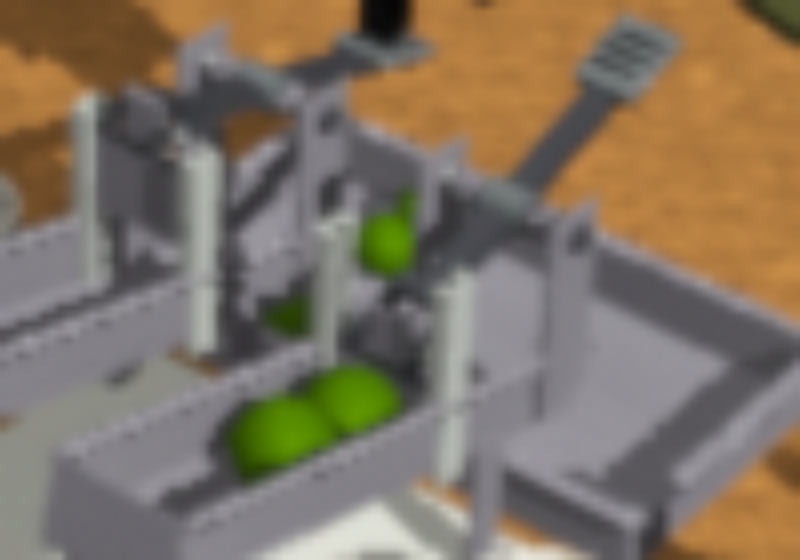

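All three small limes are in the tray: one at crop (388,243), one showing behind it at (405,205), and one in the shade at (290,315). Measured heights are about 0.03 m. Releasing the lever gently.

Emit:
move_arm --pt "0 -3 0 0 0 0" --pt "0 -8 0 0 0 0" --pt "0 -14 0 0 0 0" --pt "0 -20 0 0 0 0" --pt "0 -26 0 0 0 0" --pt "0 -32 0 0 0 0" --pt "0 -38 0 0 0 0" --pt "0 -44 0 0 0 0" --pt "0 -50 0 0 0 0" --pt "0 -56 0 0 0 0" --pt "0 -63 0 0 0 0" --pt "0 -72 0 0 0 0" --pt "0 -84 0 0 0 0" --pt "0 -98 0 0 0 0" --pt "0 -113 0 0 0 0" --pt "0 -128 0 0 0 0" --pt "0 -140 0 0 0 0" --pt "0 -145 0 0 0 0"

```text
time_s: 8.32
tool_pos: [0.4576, 0.0159, 0.3186]
tool_rot: [-90.0, 0.1, -171.0]
force: [1.2, 1.1, 0.1]
grip_width: 0.0002
```

Emit:
move_arm --pt "0 0 15 0 0 0" --pt "0 0 40 0 0 0" --pt "-10 0 75 0 0 0" --pt "-20 0 110 0 0 0" --pt "-20 0 145 0 0 0" --pt "-20 0 180 0 0 0" --pt "-20 0 215 0 0 0" --pt "-20 0 250 0 0 0" --pt "-20 0 280 0 0 0" --pt "-20 0 300 0 0 0" --pt "-20 0 310 0 0 0" --pt "-20 0 310 0 0 0" --pt "-20 0 310 0 0 0"

```text
time_s: 9.4
tool_pos: [0.5253, -0.2861, 0.3161]
tool_rot: [-90.1, -0.0, -171.0]
force: [-0.4, 0.5, -0.6]
grip_width: 0.0001
```

```bash
python3 - <<'E'
from h import *
np.set_printoptions(precision=3,suppress=True)
p,d=read_camera('top'); cv2.imwrite('pics/t4.png',cv2.resize(p[130:300,180:320][:,:,::-1],None,fx=4,fy=3.5))
P,uv,ok=cloud('top',d,190,320,130,300)
rgb=p[130:300,190:320].reshape(-1,3).astype(int)
g=ok&(rgb[:,1]>rgb[:,0]*1.3)&(rgb[:,1]>rgb[:,2]*2)
m=np.zeros((170,130),np.uint8); m.ravel()[g]=1
n,l,s,c=cv2.connectedComponentsWithStats(m)
for k in range(1,n):
    if s[k,4]>3: print(s[k,4],c[k]+[190,130],np.median(P[l.ravel()==k],0))
P,uv,ok=cloud('top',d,271,281,249,261); print('paddle',np.median(P,0))
p,d=read_camera('scene'); cv2.imwrite('pics/s4.png',cv2.resize(p[170:310,215:385][:,:,::-1],None,fx=4.5,fy=4.2))
o=env.get_obs(); print(o['time_s'],o['tool_pos'],o['force'])
E
```

```text
313 [224.304 183.291] [0.678 0.2   0.144]
14 [270.571 241.5  ] [0.527 0.037 0.032]
9 [278.333 241.333] [0.531 0.013 0.027]
68 [275.25  265.706] [0.448 0.013 0.034]
81 [275.741 276.84 ] [0.415 0.007 0.032]
paddle [0.464 0.016 0.218]
9.5 [ 0.526 -0.285  0.317] [-0.077  0.563 -0.464]
```

View pics/t4.png

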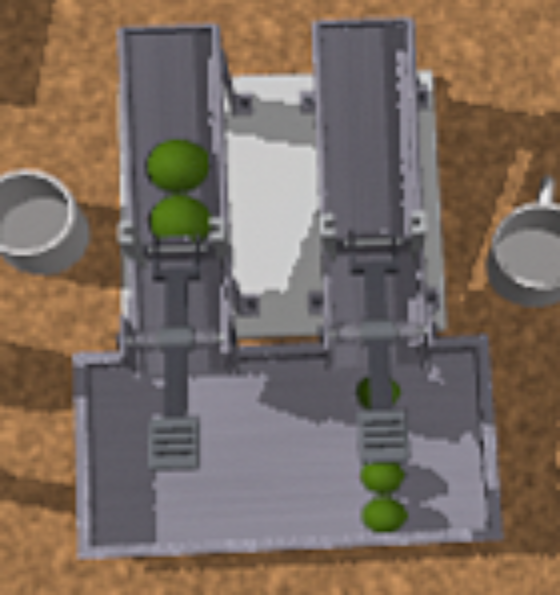

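View pics/s4.png

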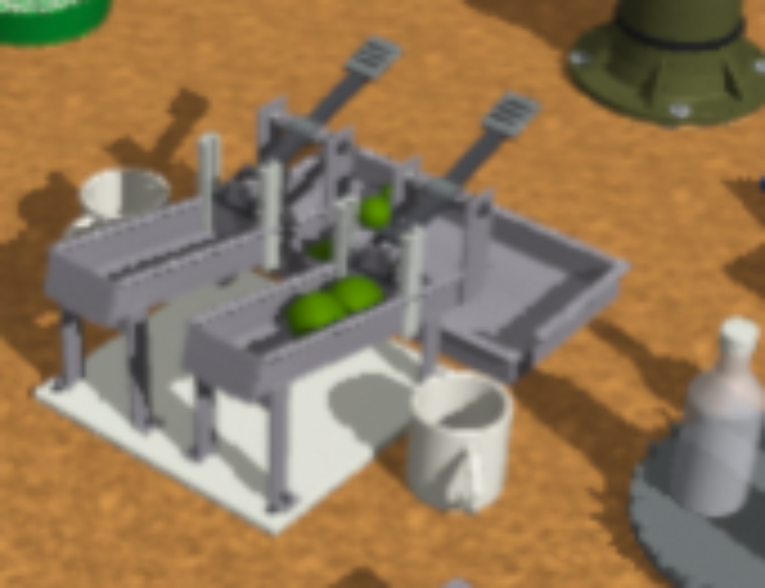

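The top view shows three small limes in the tray at crop (378,390), (382,475) and (384,515). The paddle is back at 0.218 m, the small trough is empty and its gate is down. Both large limes are still behind their gate. Handing in.

```bash
python3 -c "
from h import *
print(job.sign_off())"
```

```text
the job is handed in; nothing more can be done
None
```

The job is done and handed in at about 9.5 s, well under the 32 s limit. The small limes were in the right-hand feeder. I pressed its paddle with closed fingertips, using about 6 N, and held it for about 3 s. Then I eased it back up and moved the arm clear.

**What the last checks showed:**
- **Small limes:** all three lie in the tray, with tops at about 0.03 m.
- **Lever and gate:** the small feeder's paddle is back at its rest height of 0.218 m, and its gate looks shut in both pictures.
- **Large limes:** both are still behind their shut gate.
- **Other items:** the tray, both mugs and the bottles in view look unmoved by eye. I did not measure them, and I did not specifically check the sieve at the end.

**Check that disagreed:** in the top view taken while the lever was held down, the network gave only a false "small lime" (at about y = 0.59 m, outside the tray). In the scene view it reported just one of the three. I confirmed the limes from colour and depth and from the pictures instead.

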